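# Turn the kettle stand into a glass-drying stand

## Robot

A 6-joint arm with a two-finger parallel gripper is mounted at the origin on the work surface. World frame = base frame: x ahead of the robot, y to its left, z up, the work surface at z = 0. Lengths are in m, angles in degrees, forces in N, time in s.
With the tool pointing down it reaches from about 0.4 to 0.825 m from the base axis. Payload 7 kg.
Tool frame: the origin (TCP) lies midway between the tips of the shut fingers; the grasp point (between the pads) lies 19 mm behind it; z points along the fingers, y is the line along which they close (so a half turn about z gives the same grasp; the last joint's range is limited). The gripper opens to 88 mm and grips with 3 to 60 N. Pads are 19 mm wide; open, the fingers measure 130 mm over their backs; the gripper's body (78 mm by 193 mm) begins 47 mm behind the grasp point.
Start: joints at [88.929, 20.546, 0.682, 0, -70.136, -16.507], TCP at [0.204, 0.643, 0.198] pointing down, gripper open.
Joint ranges: [-176.03, 176.03], [-82.01, 121.73], [-58.28, 71.71], [-173.87, 95.51], [-174.79, -0.11], [-173.66, 173.66]. Speed limits (degrees/s): [136.94, 136.94, 172.46, 180, 180, 180].

## Interface

Orientations are given as a 3x3 rotation matrix whose columns are the frame's x, y, z axes.
In Python, from rig import robot gives the robot as it stands. Calls block until the motion is done:
- robot.goto(position, orientation): joint-space move of the TCP to a pose.
- robot.servo_line(position, ori=None, speed=0.15): straight line of the TCP; ori=None keeps the orientation; speed is the mean speed in m/s.
- robot.movej(angles): joint-space move.
- robot.move_gripper(opening): opening from 0.0 (shut) to 1.0 (fully open); the grip force is fixed at half the most; returns when the fingers have stopped.
- robot.dwell(seconds).
- robot.ik(position, orientation): joint angles nearest the present ones, or None.
- robot.grab_frame(name): name is "side" or "top"; returns (picture, depth): 384x512x3 uint8, red, green, blue; 384x512 float32, m along the optical axis (not along the pixel's ray), 0 where there is no reading.
- robot.camera_info(name): a dict with "vfov" (degrees; the focal length in pixels is half the picture's height over the tangent of half this angle, whatever the lens; pixels are square), "cx", "cy" (the principal point, pixels), "view" (4x4, takes a point from world to camera coordinates). Camera axes: x right, y down, z forward; pixel columns grow to the right and rows downward; lengths in m; the calibration is good to about 2 mm. A picture is of the moment at which its call begins. camera_info takes no time and is no camera call.
A pose or a line that the arm cannot do raises robot.Unreachable and nothing moves.
- robot.job_done(): hands the job in; it is judged then, once.
Readings, each from a call of its own:
- robot.read_t(): time.
- robot.read_qpos(): joint angles.
- robot.read_qvel(): joint speeds.
- robot.read_effort(): joint torques, N m.
- robot.read_position(): TCP position.
- robot.read_tcp_rot(): TCP orientation.
- robot.read_force(): force on the tool from outside, world axes, zero at the start.
- robot.read_ft_torque(): the same for the moment, N m.
- robot.read_grip_width(): opening from 0.0 (shut) to 1.0 (fully open).
- robot.read_finger_force(): force on a finger pad.
Only numpy, scipy, OpenCV 4.12 (cv2) and the standard library are available. Lean on these libraries where they do the work, as an engineer would, in place of code of your own. Each camera call takes 0.05 s, during which the arm holds its last target. There are 200 camera calls.

## Task

Clear the kettle stand and fit it with its drying pegs: first lift the kettle by its arch handle off the stand and set it down upright with its whole base on the round cork mat. Then fit all the twist-lock pegs, both those in the spring-loaded holder (pull them out one after the other from the top) and the one or two spares standing on the table: drop each, down to its collar, into a slot of its own in the stand and twist it a quarter turn so that it is locked across the slot, until no peg is left over. Leave everything else where it stands, never tip the kettle over, and if the kettle is pushed off the mat meanwhile, put it back.

Things in the scene. Friction and masses are not known exactly. Their poses are not given: they have to be found in the camera images.
- kettle: steel kettle, 0.35 to 0.7 kg, 116 mm across, short spout to its own +x (tip 86 mm from the axis), 158 mm high with its fixed arch handle. Origin: centre of its underside; z up. It starts standing on the stand
- kettle_grip (a point): middle of the kettle's black handle grip, 150 mm above the kettle's underside on its axis; the grip is a straight level bar, 64 mm along the kettle's x, 14 mm thick across (kettle's y), 16 mm high; free space 37 mm below it down to the lid knob
- stand: fixed low steel kettle stand 110 mm (x) x 280 mm (y), 34 mm high, black skirt, with four slots in a row along its y, 70 mm apart, through its 5 mm deck into a 29 mm deep hollow in which a peg's foot turns freely, either way, without a stop. Origin: centre of its underside
- slot0 (a point): centre of the first (-y end) slot, on the stand's top surface, z up; slot 34 mm along this point's x, 14 mm along its y, so the peg's foot has 2 mm to spare all round. A seated peg's collar lies on the deck, its origin 14 mm below this point (3 mm of vertical play once twisted)
- slot1 (a point): centre of the second slot, on the stand's top surface, z up; slot 34 mm along this point's x, 14 mm along its y, so the peg's foot has 2 mm to spare all round. A seated peg's collar lies on the deck, its origin 14 mm below this point (3 mm of vertical play once twisted)
- slot2 (a point): centre of the third slot, on the stand's top surface, z up; slot 34 mm along this point's x, 14 mm along its y, so the peg's foot has 2 mm to spare all round. A seated peg's collar lies on the deck, its origin 14 mm below this point (3 mm of vertical play once twisted)
- slot3 (a point): centre of the fourth (+y end) slot, on the stand's top surface, z up; slot 34 mm along this point's x, 14 mm along its y, so the peg's foot has 2 mm to spare all round. A seated peg's collar lies on the deck, its origin 14 mm below this point (3 mm of vertical play once twisted)
- holder: fixed peg holder, foot 90 x 80 mm; upright channel 47 (x) x 36 mm (y), rim 65 mm above the table. Two pegs stand in it, one on the other, long axis along its x (few degrees of play), on a soft 16 N/m spring lifter: top peg's origin about 48-52 mm up, its head clear of the rim. Pull it straight up 40 mm or more; the next rises to the same place in about 1 s. Origin: centre of underside
- mat: fixed round cork mat 170 mm across, 5 mm thick, lying on the table. Origin: centre of its underside
- peg0: white twist-lock peg, 60 g, 36 mm high (None if absent). Origin: centre of its underside, z up. From below: T-foot 30 (x) x 10 mm (y), z 0-6; stem 9.6 mm round, z 6-14; collar 34 (x) x 24 mm (y), z 14-18; wing head 36 (x) x 14 mm (y), z 18-36 mm: grip it across y. A half turn about z gives the same peg. Starts in the holder below the other
- peg1: white twist-lock peg, 60 g, 36 mm high (None if absent). Origin: centre of its underside, z up. From below: T-foot 30 (x) x 10 mm (y), z 0-6; stem 9.6 mm round, z 6-14; collar 34 (x) x 24 mm (y), z 14-18; wing head 36 (x) x 14 mm (y), z 18-36 mm: grip it across y. A half turn about z gives the same peg. Starts in the holder on top
- peg2: white twist-lock peg, 60 g, 36 mm high (None if absent). Origin: centre of its underside, z up. From below: T-foot 30 (x) x 10 mm (y), z 0-6; stem 9.6 mm round, z 6-14; collar 34 (x) x 24 mm (y), z 14-18; wing head 36 (x) x 14 mm (y), z 18-36 mm: grip it across y. A half turn about z gives the same peg. A spare, standing loose on its foot on the table near the robot, if present
- peg3: white twist-lock peg, 60 g, 36 mm high (None if absent). Origin: centre of its underside, z up. From below: T-foot 30 (x) x 10 mm (y), z 0-6; stem 9.6 mm round, z 6-14; collar 34 (x) x 24 mm (y), z 14-18; wing head 36 (x) x 14 mm (y), z 18-36 mm: grip it across y. A half turn about z gives the same peg. A spare, standing loose on its foot on the table near the robot, if present
- glass_a: steel drinking glass, 72 mm across the rim, 110 mm high; a bystander. Origin: centre of its underside
- sugar_pot: white ceramic sugar pot with knob, 90 mm across, 102 mm high; a bystander. Origin: centre of its underside
- jug_lid: yellow plastic jug lid, 96 mm across, 30 mm high; a bystander. Origin: centre of its underside
- katori_a: small steel katori bowl, 80 mm across, 35 mm high; a bystander. Origin: centre of its underside

How it is judged (in metres and radians):
On the way:
1. the kettle stands upright on the cork mat, let go, while no peg has yet been fitted (horizontal distance between kettle and mat below 0.032 m and z of kettle in the frame of mat below 0.012 m and angle between kettle's own z axis and vertical below 0.12 rad and linear speed of kettle below 0.03 m/s and contact force between kettle and the fingers below 0.1 N and not ((horizontal distance between peg0 and slot0 below 0.008 m and z of peg0 in the frame of slot0 below -0.009 m and angle between the x axis of peg0 and the x axis of slot0, either way round above 1.1 rad) or (horizontal distance between peg0 and slot1 below 0.008 m and z of peg0 in the frame of slot1 below -0.009 m and angle between the x axis of peg0 and the x axis of slot1, either way round above 1.1 rad) or (horizontal distance between peg0 and slot2 below 0.008 m and z of peg0 in the frame of slot2 below -0.009 m and angle between the x axis of peg0 and the x axis of slot2, either way round above 1.1 rad) or (horizontal distance between peg0 and slot3 below 0.008 m and z of peg0 in the frame of slot3 below -0.009 m and angle between the x axis of peg0 and the x axis of slot3, either way round above 1.1 rad)) and not ((horizontal distance between peg1 and slot0 below 0.008 m and z of peg1 in the frame of slot0 below -0.009 m and angle between the x axis of peg1 and the x axis of slot0, either way round above 1.1 rad) or (horizontal distance between peg1 and slot1 below 0.008 m and z of peg1 in the frame of slot1 below -0.009 m and angle between the x axis of peg1 and the x axis of slot1, either way round above 1.1 rad) or (horizontal distance between peg1 and slot2 below 0.008 m and z of peg1 in the frame of slot2 below -0.009 m and angle between the x axis of peg1 and the x axis of slot2, either way round above 1.1 rad) or (horizontal distance between peg1 and slot3 below 0.008 m and z of peg1 in the frame of slot3 below -0.009 m and angle between the x axis of peg1 and the x axis of slot3, either way round above 1.1 rad)) and not ((horizontal distance between peg2 and slot0 below 0.008 m and z of peg2 in the frame of slot0 below -0.009 m and angle between the x axis of peg2 and the x axis of slot0, either way round above 1.1 rad) or (horizontal distance between peg2 and slot1 below 0.008 m and z of peg2 in the frame of slot1 below -0.009 m and angle between the x axis of peg2 and the x axis of slot1, either way round above 1.1 rad) or (horizontal distance between peg2 and slot2 below 0.008 m and z of peg2 in the frame of slot2 below -0.009 m and angle between the x axis of peg2 and the x axis of slot2, either way round above 1.1 rad) or (horizontal distance between peg2 and slot3 below 0.008 m and z of peg2 in the frame of slot3 below -0.009 m and angle between the x axis of peg2 and the x axis of slot3, either way round above 1.1 rad)) and not ((horizontal distance between peg3 and slot0 below 0.008 m and z of peg3 in the frame of slot0 below -0.009 m and angle between the x axis of peg3 and the x axis of slot0, either way round above 1.1 rad) or (horizontal distance between peg3 and slot1 below 0.008 m and z of peg3 in the frame of slot1 below -0.009 m and angle between the x axis of peg3 and the x axis of slot1, either way round above 1.1 rad) or (horizontal distance between peg3 and slot2 below 0.008 m and z of peg3 in the frame of slot2 below -0.009 m and angle between the x axis of peg3 and the x axis of slot2, either way round above 1.1 rad) or (horizontal distance between peg3 and slot3 below 0.008 m and z of peg3 in the frame of slot3 below -0.009 m and angle between the x axis of peg3 and the x axis of slot3, either way round above 1.1 rad))), for 0.3 s.
At the end, for the whole second after the job is handed in: Kettle upright (0.12 rad) and still, within 32 mm of the mat's centre; every peg present still and upright in its own slot, within 8 mm of its centre, origin at least 9 mm below the deck top, long axis at least 1.1 rad from the slot's; bystanders in place (horizontal distance between kettle and mat below 0.032 m and z of kettle in the frame of mat below 0.012 m and angle between kettle's own z axis and vertical below 0.12 rad and linear speed of each of kettle, peg0, peg1, peg2, peg3 below 0.03 m/s and ((horizontal distance between peg0 and slot0 below 0.008 m and z of peg0 in the frame of slot0 below -0.009 m and angle between the x axis of peg0 and the x axis of slot0, either way round above 1.1 rad) or (horizontal distance between peg0 and slot1 below 0.008 m and z of peg0 in the frame of slot1 below -0.009 m and angle between the x axis of peg0 and the x axis of slot1, either way round above 1.1 rad) or (horizontal distance between peg0 and slot2 below 0.008 m and z of peg0 in the frame of slot2 below -0.009 m and angle between the x axis of peg0 and the x axis of slot2, either way round above 1.1 rad) or (horizontal distance between peg0 and slot3 below 0.008 m and z of peg0 in the frame of slot3 below -0.009 m and angle between the x axis of peg0 and the x axis of slot3, either way round above 1.1 rad)) and angle between each of peg0, peg1, peg2, peg3's own z axis and vertical below 0.15 rad and ((horizontal distance between peg1 and slot0 below 0.008 m and z of peg1 in the frame of slot0 below -0.009 m and angle between the x axis of peg1 and the x axis of slot0, either way round above 1.1 rad) or (horizontal distance between peg1 and slot1 below 0.008 m and z of peg1 in the frame of slot1 below -0.009 m and angle between the x axis of peg1 and the x axis of slot1, either way round above 1.1 rad) or (horizontal distance between peg1 and slot2 below 0.008 m and z of peg1 in the frame of slot2 below -0.009 m and angle between the x axis of peg1 and the x axis of slot2, either way round above 1.1 rad) or (horizontal distance between peg1 and slot3 below 0.008 m and z of peg1 in the frame of slot3 below -0.009 m and angle between the x axis of peg1 and the x axis of slot3, either way round above 1.1 rad)) and ((horizontal distance between peg2 and slot0 below 0.008 m and z of peg2 in the frame of slot0 below -0.009 m and angle between the x axis of peg2 and the x axis of slot0, either way round above 1.1 rad) or (horizontal distance between peg2 and slot1 below 0.008 m and z of peg2 in the frame of slot1 below -0.009 m and angle between the x axis of peg2 and the x axis of slot1, either way round above 1.1 rad) or (horizontal distance between peg2 and slot2 below 0.008 m and z of peg2 in the frame of slot2 below -0.009 m and angle between the x axis of peg2 and the x axis of slot2, either way round above 1.1 rad) or (horizontal distance between peg2 and slot3 below 0.008 m and z of peg2 in the frame of slot3 below -0.009 m and angle between the x axis of peg2 and the x axis of slot3, either way round above 1.1 rad)) and ((horizontal distance between peg3 and slot0 below 0.008 m and z of peg3 in the frame of slot0 below -0.009 m and angle between the x axis of peg3 and the x axis of slot0, either way round above 1.1 rad) or (horizontal distance between peg3 and slot1 below 0.008 m and z of peg3 in the frame of slot1 below -0.009 m and angle between the x axis of peg3 and the x axis of slot1, either way round above 1.1 rad) or (horizontal distance between peg3 and slot2 below 0.008 m and z of peg3 in the frame of slot2 below -0.009 m and angle between the x axis of peg3 and the x axis of slot2, either way round above 1.1 rad) or (horizontal distance between peg3 and slot3 below 0.008 m and z of peg3 in the frame of slot3 below -0.009 m and angle between the x axis of peg3 and the x axis of slot3, either way round above 1.1 rad))); the robot touches nothing.
It fails at once if the kettle is tipped by more than 0.5 rad (angle between kettle's own z axis and vertical above 0.5 rad).
It fails at once if a bystander is shifted by more than 30 mm (distance of any of glass_a, sugar_pot, jug_lid, katori_a from where it was at the start of the episode above 0.03 m).
Of peg2, peg3 only 1 to 2 are there at a start; the rules pass over those that are not, and their reading is None.
At some moment in a run one of kettle may be knocked a few centimetres aside while the robot is not near it.
It also fails if it takes over 210 s, if anything falls off the work surface, if the arm or the gripper's body presses on something with over 40 N, if the wrist force passes 120 N, or if a joint passes its speed limit or range.

## Working session

There is one attempt and no reset: what is moved stays moved. The work goes in short steps, each a Python script; the robot and the scene stay as the last script left them, time stands still between calls to the robot, and variables do not carry over. Pictures are saved under pics/ and viewed, at most 14 in all, crops included, and the job is handed in when it is done.

```bash
mkdir -p pics; ls
cat > h.py <<'E'
import numpy as np, cv2
from rig import robot
def grab(n):
    im,d=robot.grab_frame(n); return im,d
def K(n):
    c=robot.camera_info(n); f=192/np.tan(np.radians(c["vfov"]/2)); return c,f
def cloud(n,d):
    c,f=K(n); v,u=np.mgrid[0:d.shape[0],0:d.shape[1]]
    P=np.stack([(u-c["cx"])/f*d,(v-c["cy"])/f*d,d],-1)
    V=np.array(c["view"]); W=(P-V[:3,3])@V[:3,:3]; W[d==0]=np.nan; return W
def ray(n,u,v,z):
    c,f=K(n); V=np.array(c["view"]); R=V[:3,:3]; o=-R.T@V[:3,3]
    r=R.T@np.array([(u-c["cx"])/f,(v-c["cy"])/f,1]); return o+r*(z-o[2])/r[2]
def down(yaw): # yaw (rad) = direction of the closing axis y in world xy
    y=np.array([np.cos(yaw),np.sin(yaw),0]); z=np.array([0,0,-1.]); return np.stack([np.cross(y,z),y,z],1)
def save(im,n): cv2.imwrite("pics/"+n+".png",cv2.cvtColor(im,cv2.COLOR_RGB2BGR))
E
python3 - <<'E'
from h import *
for n in("top","side"):
    im,d=grab(n); save(im,n+"0"); c,f=K(n); print(n,{k:v for k,v in c.items()},f,np.isfinite(d).all(),(d==0).mean())
    np.save(n+"0.npy",d)
print(robot.read_t())
E
```

```text
pics
top {'vfov': 54.56343160792038, 'cx': 254.10581640995818, 'cy': 195.44864545413043, 'view': array([[ 0.01365847, -0.99977946,  0.01595218, -0.01742345],
       [-0.99816374, -0.0145745 , -0.05879398,  0.57020099],
       [ 0.05901351, -0.01511985, -0.99814267,  1.40311674],
       [ 0.        ,  0.        ,  0.        ,  1.        ]])} 372.2846332468536 True 0.0039825439453125
side {'vfov': 50.29450831726464, 'cx': 259.0485127361969, 'cy': 193.69647087969784, 'view': array([[ 0.76460473, -0.64448318,  0.00458741, -0.42977695],
       [-0.34771435, -0.41849498, -0.83902126,  0.30035188],
       [ 0.5426549 ,  0.63992452, -0.54407929,  0.94378334],
       [ 0.        ,  0.        ,  0.        ,  1.        ]])} 408.99766526070954 True 0.004084269205729167
0.1
```

View pics/top0.png

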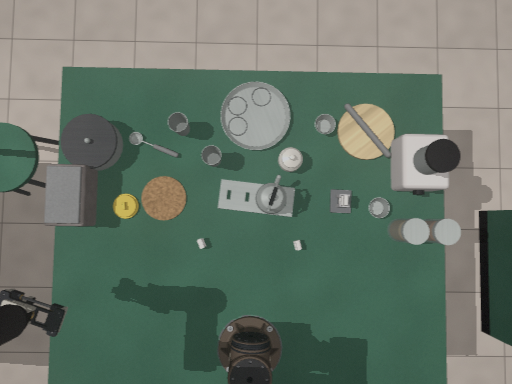

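View pics/side0.png

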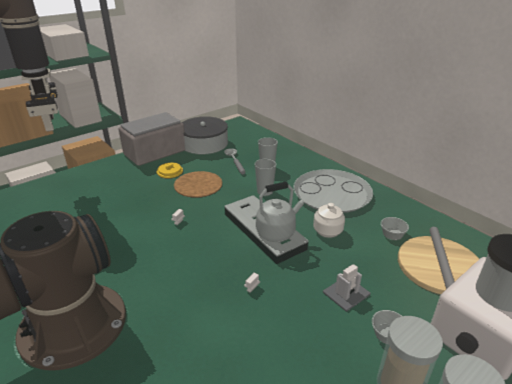

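The top view shows the stand (257,198) with the kettle on it (270,198), the mat (163,198), the holder (341,201) and two spares at (201,243) and (298,245). The jug lid is beside the mat at (125,206). The side view agrees.

Run:
```python
from h import *
im={n:cv2.cvtColor(cv2.imread(f"pics/{n}0.png"),cv2.COLOR_BGR2RGB) for n in("top","side")}
W={n:cloud(n,np.load(n+"0.npy")) for n in im}
def win(a,u0,u1,v0,v1): return a[v0:v1,u0:u1].reshape(-1,3)
w=W["top"]
# spares: white pixels, height
for n,boxes in(("top",{"a":(190,212,232,254),"b":(288,308,235,255),"hold":(325,356,185,218),"knobpot":(275,305,145,175)}),("side",{"a":(165,192,202,230),"b":(238,266,268,298),"hold":(322,372,258,308)})):
  for k,b in boxes.items():
    p=win(W[n],*b);c=win(im[n],*b).astype(int)
    m=(c.min(1)>110)&(p[:,2]>.012); q=p[m]
    top=q[q[:,2]>np.nanpercentile(q[:,2],90)-.006]
    r=cv2.minAreaRect((top[:,:2]*1000).astype(np.float32))
    print(n,k,len(q),np.round(np.nanmax(q[:,2]),4),"median top",np.round(top.mean(0),4),"n",len(top),"rect",np.round(r[0],1),np.round(r[1],1),round(r[2],1))
# mat: brown
c=im["top"].astype(int); m=(c[...,0]-c[...,2]>40); m[:,:138]=0;m[:,190:]=0; m[:170]=0;m[230:]=0
M=cv2.moments(m.astype(np.uint8),True); u,v=M["m10"]/M["m00"],M["m01"]/M["m00"]; print("mat",u,v,ray("top",u,v,.005),"diam",2*np.sqrt(m.sum()/np.pi)*1.37/372)
# kettle handle: z .176-.2
for n,b in(("top",(255,290,165,220)),("side",(245,310,165,240))):
    p=win(W[n],*b);c=win(im[n],*b).astype(int)
    q=p[(p[:,2]>.165)&(p[:,2]<.21)&(c.max(1)<80)]; print(n,"grip",len(q),np.round(np.percentile(q,[5,50,95],axis=0),4),cv2.minAreaRect((q[:,:2]*1000).astype(np.float32)))
    q=p[(p[:,2]>.05)&(p[:,2]<.125)];print(" body",np.round(q.min(0),3),np.round(q.max(0),3))
# stand deck
p=win(w,205,310,170,225);q=p[(p[:,2]>.024)&(p[:,2]<.045)]
print("stand",len(q),np.median(q[:,2]),cv2.minAreaRect((q[:,:2]*1000).astype(np.float32)))
for n,b in(("top",(60,440,140,260)),):
  pass
for s,k,b in((4,"stand",(205,310,170,225)),(8,"grip",(250,295,165,225)),(8,"hold",(320,362,180,222))):
    cr=im["top"][b[2]:b[3],b[0]:b[1]];cv2.imwrite(f"pics/{k}.png",cv2.cvtColor(cv2.resize(cr,None,fx=s,fy=s,interpolation=cv2.INTER_CUBIC),cv2.COLOR_RGB2BGR))
a,b_,c_=[cv2.resize(cv2.imread(f"pics/{k}.png"),(420 if k=="stand" else 330,300)) for k in("stand","grip","hold")]
cv2.imwrite("pics/crop0.png",cv2.resize(np.hstack([a,b_,c_]),(800,222)))
```

```text
top a 58 0.0414 median top [0.3881 0.187  0.0356] n 36 rect [387.9 186.8] [34.6 14.1] 23.3
top b 59 0.0408 median top [ 0.3868 -0.1765  0.0364] n 31 rect [ 387.3 -176.4] [33.7 13.4] 12.7
top hold 154 0.0894 median top [ 0.5564 -0.3419  0.084 ] n 40 rect [ 556.3 -343. ] [14.9 33.6] 87.7
top knobpot 450 0.1054 median top [ 0.7082 -0.143   0.0848] n 157 rect [ 708.9 -142.4] [61.1 57.1] 59.6
side a 102 0.0399 median top [0.3902 0.1844 0.0351] n 44 rect [390.3 185.1] [38.  14.4] 21.9
side b 160 0.0392 median top [ 0.3879 -0.1791  0.0355] n 79 rect [ 389.3 -178.4] [39.5 16.8] 14.3
side hold 329 0.088 median top [ 0.5567 -0.3452  0.0843] n 85 rect [ 558.9 -344.8] [38.1 15.8] 1.6
mat 163.3519003931848 197.84534731323723 [0.55682479 0.3379302  0.005     ] diam 0.16233417319817237
top grip 66 [[ 0.5354 -0.0798  0.1858]
 [ 0.5595 -0.0699  0.1905]
 [ 0.5862 -0.0599  0.1948]] ((560.2865600585938, -70.5628662109375), (12.633589744567871, 61.565330505371094), 72.11003112792969)
 body [ 0.504 -0.138  0.052] [ 0.684 -0.015  0.125]
side grip 149 [[ 0.5335 -0.0852  0.1788]
 [ 0.5587 -0.0753  0.1891]
 [ 0.585  -0.0634  0.1933]] ((560.942626953125, -72.53727722167969), (18.242311477661133, 60.308555603027344), 69.78338623046875)
 body [ 0.504 -0.132  0.05 ] [0.748 0.181 0.125]
stand 1366 0.033375504706143075 ((592.919677734375, -21.169296264648438), (280.1244201660156, 175.18972778320312), 84.54217529296875)
```

View pics/crop0.png

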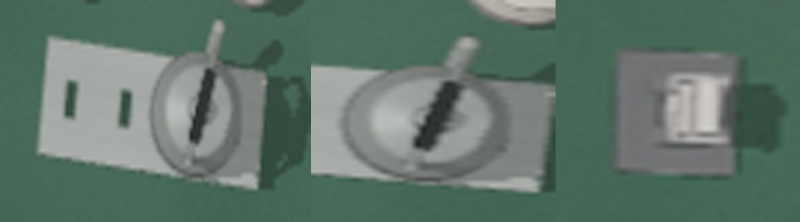

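The kettle grip is at (0.5605, -0.072), its top is at z≈0.19 as expected, and its bar axis is at -19°. The two views agree to about 2 mm. Moving the kettle now.

```bash
cat >> h.py <<'E'
def best(pos,yaws):
    c=[]
    for y in yaws:
        q=robot.ik(pos,down(y))
        if q is not None: c.append((abs(q[5]),y))
    return min(c)[1]
def st(s=""): print(s,"t",round(robot.read_t(),1),"p",np.round(robot.read_position(),4),"F",np.round(robot.read_force(),1),"g",round(robot.read_grip_width()*88,1),"ff",np.round(robot.read_finger_force(),1))
E
python3 - <<'E'
from h import *
g=np.array([.5605,-.0720]); mat=np.array([.5568,.3379])
yaw=best([*g,.28],[np.radians(71),np.radians(71-180)]); R=down(yaw)
p=robot.read_position(); robot.servo_line([p[0],p[1],.30],speed=.2)
robot.goto([*g,.29],R); robot.servo_line([*g,.165],speed=.1); st("at grip")
robot.move_gripper(0.0); st("closed")
robot.servo_line([*g,.24],speed=.08); st("lifted")
robot.servo_line([*mat,.24],speed=.15); robot.servo_line([*mat,.150],speed=.1); robot.servo_line([*mat,.1375],speed=.02); st("down")
robot.move_gripper(0.6); st("open"); robot.servo_line([*mat,.30],speed=.15)
robot.goto([.42,.45,.30],R)
robot.dwell(.3)
for n in("top","side"):
    im,d=grab(n); save(im,n+"1"); np.save(n+"1.npy",d)
im=cv2.imread("pics/top1.png")[100:280,90:390]; cv2.imwrite("pics/c1.png",cv2.resize(im,(800,480),interpolation=cv2.INTER_CUBIC))
print(robot.read_t())
E
```

```text
at grip t 5.0 p [ 0.561  -0.072   0.1657] F [ 0.1  0.1 -0.4] g 88.1 ff 0.0
closed t 6.4 p [ 0.5605 -0.072   0.165 ] F [-0.6 -0.1  0.7] g 0.5 ff 0.0
lifted t 7.5 p [ 0.5601 -0.072   0.2393] F [ 0.2  0.1 -0.5] g 0.3 ff 0.0
down t 12.2 p [0.5568 0.3379 0.1375] F [-0.3 -0.1  0.3] g 0.4 ff 0.0
open t 13.2 p [0.5568 0.3379 0.1375] F [ 0.5 -0.4 -0.4] g 52.9 ff 0.0
15.5833
```

View pics/c1.png

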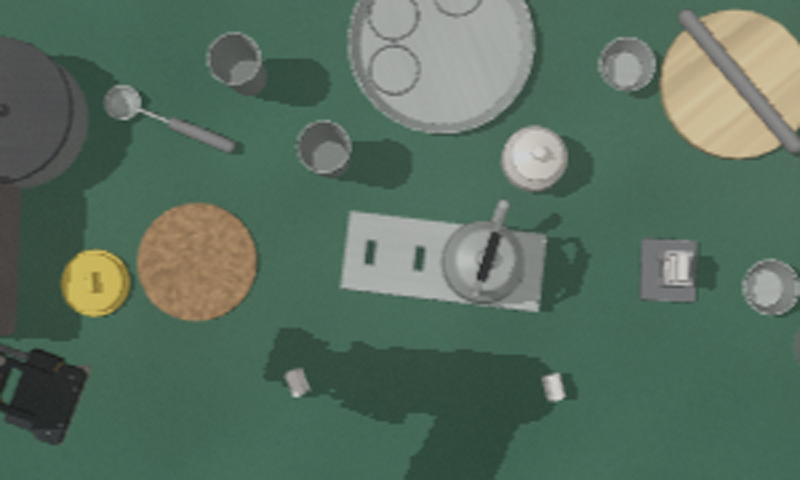

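The kettle still stands on the stand and the spares haven't moved. The fingers closed on nothing, and I should have checked the grip width before moving on. I'll re-measure and look at the gripper at the handle.

```bash
cat >> h.py <<'E'
def handle(k):
  for n in("top","side"):
    im=cv2.cvtColor(cv2.imread(f"pics/{n}{k}.png"),cv2.COLOR_BGR2RGB); p=cloud(n,np.load(f"{n}{k}.npy"))
    m=(p[...,2]>.165-.03)&(p[...,2]<.21)&(im.max(-1)<80)
    nl,l,s,c=cv2.connectedComponentsWithStats(m.astype(np.uint8))
    for i in range(1,nl):
      if 30<s[i,4]<400:
        q=p[l==i]; print(n,"blob",np.round(c[i]),s[i,4],np.round(np.median(q,0),4),cv2.minAreaRect((q[:,:2]*1000).astype(np.float32)))
E
python3 - <<'E'
from h import *
handle(0);print();handle(1)
g=np.array([.5605,-.0720]); R=down(best([*g,.28],[np.radians(71),np.radians(71-180)]))
print(np.round(R,3)); robot.move_gripper(1.0); robot.goto([*g,.29],R); robot.servo_line([*g,.175],speed=.1); print(np.round(robot.read_tcp_rot(),3))
im,d=grab("side"); save(im,"side2"); np.save("side2.npy",d); a=im[100:300,180:380]
im,d=grab("top"); save(im,"top2"); np.save("top2.npy",d); b=im[130:270,200:340]
save(np.hstack([cv2.resize(a,(400,400),interpolation=2),cv2.resize(b,(400,400),interpolation=2)]),"c2")
E
```

```text
top blob [273. 196.] 66 [ 0.5595 -0.0699  0.1905] ((560.2865600585938, -70.5628662109375), (12.633589744567871, 61.565330505371094), 72.11003112792969)
top blob [250. 335.] 169 [0.1023 0.0003 0.1884] ((100.29828643798828, -1.1868896484375), (12.282754898071289, 120.24604034423828), 3.2917559146881104)
side blob [ 9. 70.] 279 [0.2845 1.5771 0.1776] ((282.7342529296875, 1579.5982666015625), (111.10221099853516, 83.96133422851562), 4.619914531707764)
side blob [277. 186.] 149 [ 0.5587 -0.0753  0.1891] ((560.942626953125, -72.53727722167969), (18.242311477661133, 60.308555603027344), 69.78338623046875)

top blob [273. 196.] 66 [ 0.5593 -0.0699  0.1907] ((560.5948486328125, -70.57784271240234), (12.575430870056152, 62.261722564697266), 71.93597412109375)
top blob [263. 337.] 145 [ 0.0942 -0.042   0.1893] ((91.42527770996094, -42.24009704589844), (122.2944107055664, 11.88818073272705), 68.51151275634766)
top blob [235. 351.] 66 [0.0449 0.0497 0.1758] ((47.73768615722656, 46.03915786743164), (8.324365615844727, 82.92147064208984), 60.837059020996094)
side blob [277. 186.] 149 [ 0.5599 -0.0756  0.1886] ((560.3827514648438, -73.62966918945312), (16.315954208374023, 61.02389144897461), 73.65875244140625)
[[ 0.946 -0.326  0.   ]
 [-0.326 -0.946  0.   ]
 [ 0.     0.    -1.   ]]
[[ 0.946 -0.325  0.001]
 [-0.325 -0.946  0.   ]
 [ 0.001 -0.    -1.   ]]
```

View pics/c2.png

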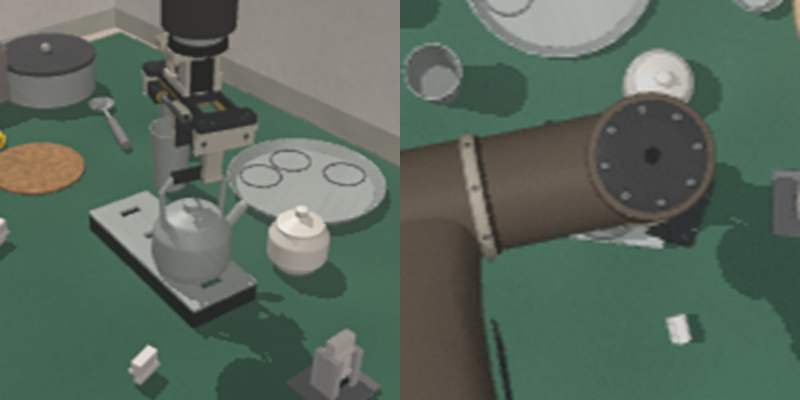

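Run:
```python
from h import *
w0=cloud("side",np.load("side1.npy")); w=cloud("side",np.load("side2.npy")); d0=np.load("side1.npy"); d=np.load("side2.npy")
m=(d<d0-.01)&(d>0)&(w[...,2]<.26)&(w[...,0]>.4)&(w[...,1]<.1)&(w[...,1]>-.25)
q=w[m]
for z in np.arange(.15,.26,.01):
    s=q[(q[:,2]>=z)&(q[:,2]<z+.01)]
    if len(s): print(round(z,2),len(s),np.round(s.min(0),3),np.round(s.max(0),3))
a=robot.grab_frame("side")[0]
save(cv2.resize(a[130:230,230:350],(720,600),interpolation=2),"c3")
wt=cloud("top",np.load("top2.npy")); dt=wt[160:205,265:310]; print("flange z",np.nanmax(dt[...,2]), ray("top",288,184,np.nanmax(dt[...,2])))
```

```text
0.15 7 [ 2.202 -0.01   0.15 ] [2.214 0.079 0.156]
0.16 1 [2.208 0.024 0.164] [2.208 0.024 0.164]
0.17 4 [2.208 0.025 0.175] [2.212 0.094 0.179]
0.18 3 [2.206 0.045 0.184] [2.218 0.072 0.189]
0.19 6 [2.203 0.006 0.192] [2.213 0.083 0.198]
0.2 26 [ 0.533 -0.131  0.201] [2.217 0.096 0.21 ]
0.21 59 [ 0.532 -0.134  0.21 ] [2.219 0.08  0.219]
0.22 54 [ 0.531 -0.134  0.22 ] [2.213 0.099 0.23 ]
0.23 54 [ 0.53  -0.137  0.23 ] [2.218 0.061 0.24 ]
0.24 60 [ 0.531 -0.137  0.24 ] [2.212 0.084 0.25 ]
0.25 35 [ 0.532 -0.137  0.25 ] [2.214 0.095 0.26 ]
flange z 0.649657331897492 [ 0.55832295 -0.07125534  0.64965733]
```

View pics/c3.png

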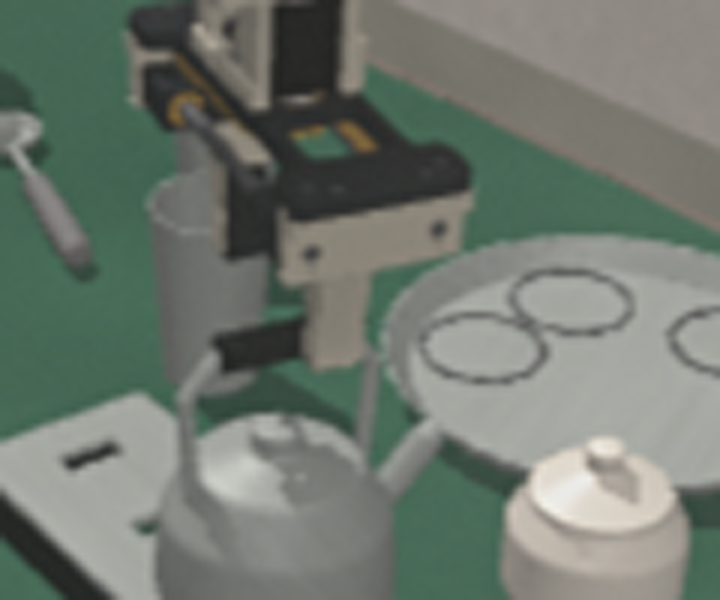

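The near finger's tip is at z≈0.20 while the TCP reads 0.175, so the tips sit about 26 mm higher than I assumed. I'll measure tip height against opening in free air.

Run:
```python
from h import *
R=robot.read_tcp_rot(); g=[.5605,-.072]
robot.servo_line([*g,.30]); robot.goto([.45,.10,.20],R); st()
d0=np.load("side1.npy")
for o in(1.0,.5,0.0):
    robot.move_gripper(o); robot.dwell(.2); im,d=grab("side"); w=cloud("side",d)
    m=(d<d0-.01)&(d>0)&(w[...,2]<.30)&(w[...,2]>.1)&(abs(w[...,0]-.45)<.1)&(abs(w[...,1]-.1)<.12)
    nl,l,s,c=cv2.connectedComponentsWithStats(m.astype(np.uint8)); i=1+np.argmax(s[1:,4]); q=w[l==i]
    lo=q[q[:,2]<np.percentile(q[:,2],.5)+.008]; print(o,robot.read_grip_width(),"lowest",np.round(np.sort(q[:,2])[:5],3),np.round(lo.mean(0),3),len(lo))
st(); print(np.round(robot.read_qpos(),2))
save(cv2.resize(im[120:270,180:380],(800,600),interpolation=2),"c4")
```

```text
t 21.7 p [0.4508 0.1    0.2005] F [ 0.2 -0.8  0. ] g 87.7 ff 0.0
1.0 0.9992885126858062 lowest [0.23  0.231 0.232 0.232 0.233] [0.432 0.042 0.235] 22
0.5 0.5003975120607299 lowest [0.228 0.23  0.23  0.23  0.231] [0.443 0.082 0.234] 29
0.0 0.0033860669604497858 lowest [0.23  0.231 0.232 0.232 0.232] [0.445 0.087 0.235] 24
 t 24.4 p [0.45 0.1  0.2 ] F [-0.2  0.4 -0.9] g 0.3 ff 0.0
[ 3.714e+01 -2.200e-01 -2.497e+01  3.000e-02 -6.520e+01  3.384e+01]
```

View pics/c4.png

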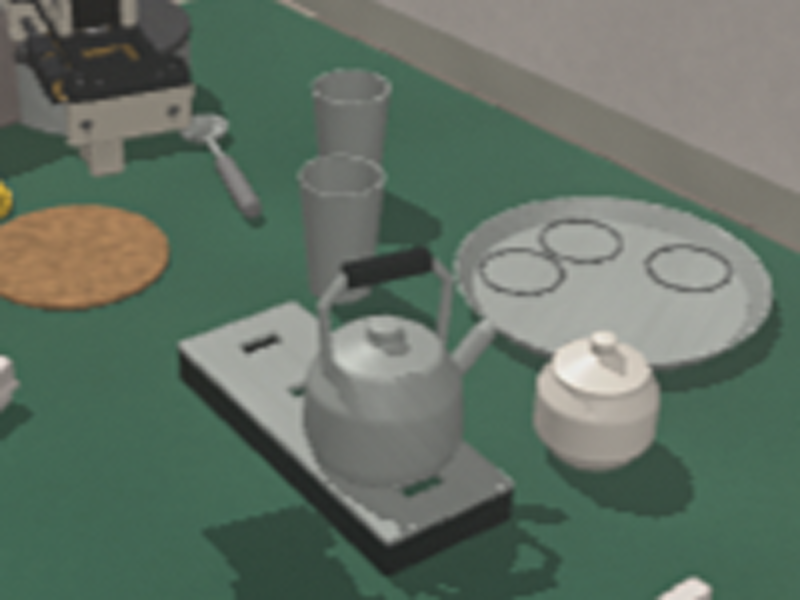

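The tips are consistently about 28 mm above the reported TCP, whatever the opening, so the tool is shorter than modelled. I'll calibrate that with a gentle touch on the bare table.

Run:
```python
from h import *
robot.servo_line([.45,.10,.02],speed=.15); robot.dwell(.2); st()
f0=np.mean([robot.read_force()[2] for _ in range(5)])
z=.02
while z>-.045:
    z-=.002 
    robot.servo_line([.45,.10,z],speed=.03); f=robot.read_force()[2]-f0
    if abs(f)>4: break
robot.dwell(.1); print("cmd",z,robot.read_force()[2]-f0,robot.read_position())
for k in range(4):
    z+=.0007; robot.servo_line([.45,.10,z],speed=.03); robot.dwell(.1); print(round(z,4),robot.read_position()[2],robot.read_force()[2]-f0)
robot.servo_line([.45,.10,.2],speed=.2); robot.move_gripper(1.0)
st()
```

```text
t 26.0 p [0.4504 0.1003 0.0206] F [-0.8 -0.6 -1. ] g 0.1 ff 0.0
cmd -0.030000000000000013 31.64046468979886 [ 0.45009016  0.10000548 -0.02827174]
-0.0293 -0.028189411684200014 21.058842093545042
-0.0286 -0.02813208607098682 11.235962565128881
-0.0279 -0.028063112799788598 1.287934972681366
-0.0272 -0.02725085366293016 1.1392117852655415
 t 36.4 p [0.45 0.1  0.2 ] F [0.3 0.2 0.5] g 87.9 ff 0.0
```

Contact was at a reading of -0.028, so real tip z = reading + 0.028. I'll put that in the helper and redo the kettle with a grip check.

```bash
cat >> h.py <<'E'
OFF=.028
def line(x,y,z,R=None,speed=.15): robot.servo_line([x,y,z-OFF],R,speed=speed)   # z: true tip height
def go(x,y,z,R): robot.goto([x,y,z-OFF],R)
E
python3 - <<'E'
from h import *
import sys
g=np.array([.5605,-.0720]); mat=np.array([.5568,.3379])
R=down(best([*g,.28],[np.radians(71),np.radians(71-180)]))
go(*g,.29,R); line(*g,.165,speed=.12); st("at grip")
robot.move_gripper(0.0); st("closed")
if robot.read_grip_width()*88<8: sys.exit("no grip")
line(*g,.20,speed=.06); st("lifted")
if robot.read_grip_width()*88<8: sys.exit("lost")
line(*g,.24,speed=.1)
line(*mat,.24,speed=.2); line(*mat,.150,speed=.1); line(*mat,.1375,speed=.02); st("down")
robot.move_gripper(0.6); st("open"); line(*mat,.30)
go(.42,.45,.30,R); robot.dwell(.3)
for n in("top","side"):
    im,d=grab(n); save(im,n+"3"); np.save(n+"3.npy",d)
handle(3)
im=cv2.imread("pics/top3.png")[100:280,90:390]; cv2.imwrite("pics/c5.png",cv2.resize(im,(800,480),interpolation=cv2.INTER_CUBIC))
print(robot.read_t())
E
```

```text
at grip t 38.5 p [ 0.5611 -0.0719  0.1378] F [ 0.8  0.2 -0.4] g 88.3 ff 0.0
closed t 39.6 p [ 0.5604 -0.0719  0.1368] F [-0.2  0.6 -1.1] g 13.8 ff 29.9
lifted t 40.4 p [ 0.5602 -0.0719  0.1719] F [-0.4 -0.1 -5.1] g 13.8 ff 29.9
down t 44.9 p [0.5569 0.3379 0.1096] F [ 0.1 -1.3 -6. ] g 13.8 ff 29.9
open t 45.8 p [0.5568 0.3379 0.1095] F [0.5 0.2 0.7] g 53.1 ff 0.0
top blob [153. 196.] 73 [0.5549 0.3371 0.1628] ((556.0459594726562, 337.3367004394531), (13.888209342956543, 62.2915153503418), 72.88331604003906)
top blob [263. 337.] 142 [ 0.0944 -0.0418  0.1882] ((91.18709564208984, -42.17380142211914), (121.70018768310547, 12.142755508422852), 69.13422393798828)
top blob [236. 350.] 71 [0.0452 0.0493 0.1814] ((56.86170959472656, 41.150821685791016), (8.88413143157959, 102.18942260742188), 61.60795211791992)
side blob [194. 145.] 97 [0.554  0.3326 0.1574] ((556.8954467773438, 335.6477966308594), (19.424488067626953, 61.500308990478516), 67.95396423339844)
48.1583
```

View pics/c5.png

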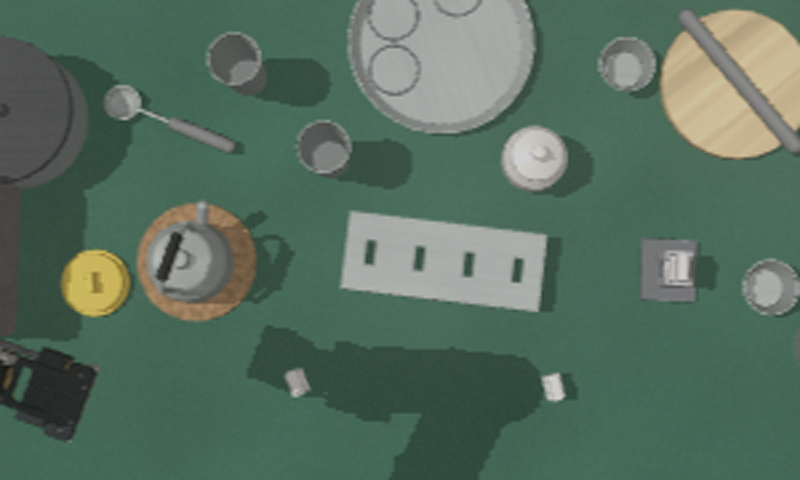

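The kettle is upright on the mat, at (0.556, 0.337) against the mat centre (0.557, 0.338). All four slots now show in the image row at about y=260. Next I'll locate the slots and fit the first spare.

```bash
cat >> h.py <<'E'
import sys
def slots(k):
    out={}
    for n,thr,box in(("top",70,(215,300,178,220)),("side",75,(215,320,190,265))):
        im=cv2.imread(f"pics/{n}{k}.png").max(-1).astype(float); p=cloud(n,np.load(f"{n}{k}.npy"))
        m=np.zeros(im.shape,np.uint8); u0,u1,v0,v1=box; m[v0:v1,u0:u1]=im[v0:v1,u0:u1]<110
        nl,l,s,c=cv2.connectedComponentsWithStats(m,connectivity=4); P=[]
        for i in range(1,nl):
            if 5<s[i,4]<80:
                x,y,w,h=s[i,:4]; a=np.clip(170-im[y-2:y+h+2,x-2:x+w+2],0,None); a[a<15]=0
                vv,uu=np.mgrid[y-2:y+h+2,x-2:x+w+2]; P.append([*ray(n,(a*uu).sum()/a.sum(),(a*vv).sum()/a.sum(),.034)[:2],s[i,4]])
        out[n]=np.array(sorted(P,key=lambda r:-r[1]))
    return out
def grip_check(lo,hi,s):
    g=robot.read_grip_width()*88; st(s)
    if not lo<g<hi: robot.move_gripper(.6); sys.exit("bad grip")
GZ=.0205
def pick(x,y,long,org,lift):
    R=down(best([x,y,.2],[long+np.pi/2,long-np.pi/2])); robot.move_gripper(.6); go(x,y,max(.14,org+.08),R)
    line(x,y,org+GZ,speed=.1); robot.move_gripper(0.); grip_check(11,17,"grip"); line(x,y,org+GZ+lift,speed=.12); grip_check(11,17,"up")
def insert(sx,sy,sa):
    R=down(best([sx,sy,.1],[sa+np.pi/2,sa-np.pi/2])); go(sx,sy,.13,R); line(sx,sy,.062,speed=.12); robot.dwell(.2)
    fz=lambda:np.mean([robot.read_force()[2] for _ in range(4)])
    f0=fz(); ex,ey=np.array([np.cos(sa),np.sin(sa)]),np.array([-np.sin(sa),np.cos(sa)])
    pat=[(0,0),(1.8,0),(-1.8,0),(0,1.8),(0,-1.8),(1.8,1.8),(-1.8,1.8),(1.8,-1.8),(-1.8,-1.8),(3.5,0),(-3.5,0)]
    for i,j in pat:
        q=np.array([sx,sy])+(ex*i+ey*j)/1000; z=.058; line(*q,z,speed=.05); ok=True
        while z>.0485:
            z-=.0016; line(*q,z,speed=.04)
            if fz()-f0>6: ok=False; break
        if ok: break
        print(" blocked",i,j,"z",round(z,4),round(fz()-f0,1))
    else: sys.exit("not in")
    while z>.0385 and fz()-f0<5: z-=.001; line(*q,z,speed=.03)
    print("seated cmd tip",round(z,4),"F",round(fz()-f0,1),"off",i,j)
    line(*q,z+.001,speed=.03)
    a=robot.read_qpos(); a=np.array(a,float); a[5]+= -90 if a[5]>0 else 90; robot.movej(a); robot.dwell(.1); st("twisted")
    robot.move_gripper(.35); line(*q,.14,speed=.15)
E
python3 - <<'E'
from h import *
s=slots(3)
for n in s: print(n,np.round(s[n],4),np.round(np.linalg.norm(np.diff(s[n][:,:2],axis=0),axis=1),4))
S=s["top"][:,:2]
assert len(S)==4 and abs(np.linalg.norm(S[0]-S[3])-.21)<.006
t=np.arange(4)-1.5; c=S.mean(0); d=(t[:,None]*(S-c)).sum(0); d/=np.linalg.norm(d); S=c+np.outer(t*.07,d); sa=np.arctan2(d[1],d[0])+np.pi/2
print("slots",np.round(S,4),"slot x axis deg",np.degrees(sa)); np.savez("slots.npz",S=S,sa=sa)
pick(.3880,.1868,np.radians(23),0.,.10)
insert(*S[0],sa); print(robot.read_t())
E
```

```text
top [[ 5.724e-01  8.780e-02  2.500e+01]
 [ 6.347e-01  6.380e-02  2.500e+01]
 [ 5.653e-01  1.820e-02  2.400e+01]
 [ 6.298e-01 -4.400e-02  7.000e+00]
 [ 5.576e-01 -5.120e-02  2.400e+01]
 [ 5.503e-01 -1.206e-01  2.700e+01]] [0.0667 0.083  0.0897 0.0726 0.0698]
side [[ 5.737e-01  8.430e-02  2.000e+01]
 [ 5.671e-01  1.540e-02  1.800e+01]
 [ 5.587e-01 -5.420e-02  2.200e+01]
 [ 5.523e-01 -1.237e-01  2.700e+01]] [0.0692 0.0701 0.0698]Traceback (most recent call last):
  File "<stdin>", line 5, in <module>
AssertionError
```

Run:
```python
from h import *
S=slots(3)["top"]; S=S[S[:,0]<.6][:,:2]
assert len(S)==4 and abs(np.linalg.norm(S[0]-S[3])-.21)<.006
t=np.arange(4)-1.5; c=S.mean(0); d=(t[:,None]*(S-c)).sum(0); d/=np.linalg.norm(d); S=c+np.outer(t*.07,d); sa=np.arctan2(d[1],d[0])+np.pi/2
print("slots",np.round(S,4),"slot x axis deg",np.degrees(sa)); np.savez("slots.npz",S=S,sa=sa)
pick(.3880,.1868,np.radians(23),0.,.10)
insert(*S[0],sa); print(robot.read_t())
go(.42,.45,.30,robot.read_tcp_rot()); robot.dwell(.2)
for n in("top","side"):
    im,d=grab(n); save(im,n+"4"); np.save(n+"4.npy",d)
a=cv2.imread("pics/top4.png")[170:255,110:310]; b=cv2.imread("pics/side4.png")[100:300,140:380]
cv2.imwrite("pics/c6.png",np.vstack([cv2.resize(a,(600,255),interpolation=2),cv2.resize(b,(600,345),interpolation=2)]))
```

```text
slots [[ 0.5725  0.0879]
 [ 0.5651  0.0183]
 [ 0.5577 -0.0513]
 [ 0.5503 -0.1209]] slot x axis deg -6.087645629722923
grip t 51.6 p [ 0.388   0.1868 -0.0075] F [-1.2 -0.1  1.6] g 13.7 ff 30.0
up t 52.6 p [0.3875 0.1864 0.0918] F [-0.6  0.  -0.6] g 13.9 ff 30.0
seated cmd tip 0.0394 F 11.8 off 0 0
twisted t 60.1 p [0.5729 0.0881 0.0126] F [ 1.3 -0.5  1. ] g 13.5 ff 30.0
61.4833
```

View pics/c6.png

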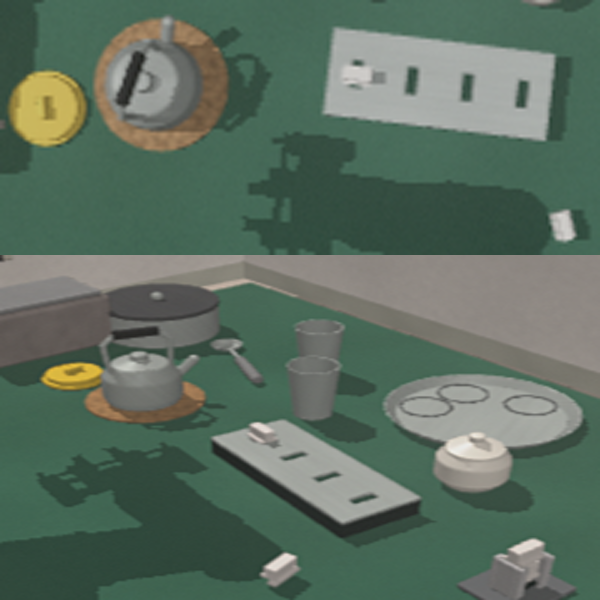

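The first peg is seated and locked crosswise in the leftmost slot, and the kettle is in place. Next come the second spare and the top holder peg.

Run:
```python
from h import *
f=np.load("slots.npz"); S,sa=f["S"],float(f["sa"])
pick(.3870,-.1765,np.radians(13),0.,.10); insert(*S[1],sa); print(robot.read_t())
pick(.556,-.3427,np.radians(-1),.0495,.07); insert(*S[2],sa); print(robot.read_t())
go(.42,.45,.30,robot.read_tcp_rot()); robot.dwell(.2)
for n in("top","side"):
    im,d=grab(n); save(im,n+"5"); np.save(n+"5.npy",d)
handle(5)
for n,b in(("top",(325,356,185,218)),("side",(322,372,258,308))):
    w=cloud(n,np.load(n+"5.npy"))[b[2]:b[3],b[0]:b[1]].reshape(-1,3); im=cv2.imread(f"pics/{n}5.png")[b[2]:b[3],b[0]:b[1]].reshape(-1,3)
    q=w[(w[:,2]>.076)&(im.min(1)>110)]; print(n,"hold",len(q),q.mean(0),np.percentile(q[:,2],[50,90]),cv2.minAreaRect((q[:,:2]*1000).astype(np.float32)))
a=cv2.imread("pics/top5.png")[170:255,110:360]; b=cv2.imread("pics/side5.png")[100:310,140:380]
cv2.imwrite("pics/c7.png",np.vstack([cv2.resize(a,(600,204),interpolation=2),cv2.resize(b,(600,396),interpolation=2)]))
```

```text
grip t 68.3 p [ 0.3871 -0.1765 -0.0074] F [0.3 1.  1.4] g 13.9 ff 30.0
up t 69.3 p [ 0.3864 -0.1764  0.0919] F [-0.4  0.3 -0.2] g 14.1 ff 30.0
 blocked 0 0 z 0.0532 7.8
seated cmd tip 0.0394 F 12.4 off 1.8 0
twisted t 79.1 p [0.5673 0.0182 0.0125] F [ 2.1 -1.3  1.5] g 13.8 ff 30.0
80.475
grip t 84.0 p [ 0.556  -0.3428  0.042 ] F [0.5 0.5 0.3] g 13.9 ff 30.0
up t 84.7 p [ 0.5555 -0.3424  0.1113] F [ 0.1 -0.4 -0.7] g 14.0 ff 30.0
 blocked 0 0 z 0.0532 11.3
seated cmd tip 0.0404 F 7.7 off 1.8 0
twisted t 94.3 p [ 0.5592 -0.0516  0.0132] F [-0.5 -0.5 -1.5] g 13.6 ff 30.0
95.7
top blob [153. 196.] 72 [0.5551 0.3372 0.1616] ((556.0862426757812, 337.8838806152344), (14.070027351379395, 62.56940460205078), 69.72249603271484)
top blob [262. 337.] 152 [ 0.0947 -0.0396  0.1895] ((90.85371398925781, -38.14196014404297), (127.02888488769531, 27.372108459472656), 77.1045150756836)
top blob [235. 351.] 64 [0.0445 0.05   0.1766] ((48.27915954589844, 45.98398971557617), (8.124821662902832, 80.646484375), 60.42177963256836)
side blob [194. 145.] 98 [0.5545 0.3321 0.1584] ((555.4800415039062, 332.37542724609375), (15.928030014038086, 62.05485916137695), 68.41083526611328)
top hold 40 [ 0.55611461 -0.34186762  0.08429988] [0.08470203 0.08747995] ((554.9786376953125, -342.4992370605469), (15.22829818725586, 35.6165771484375), 86.8160400390625)
side hold 100 [ 0.5557746 -0.3458841  0.0834693] [0.08424063 0.08681604] ((558.0418701171875, -344.6302185058594), (15.482407569885254, 38.739219665527344), 87.20228576660156)
```

View pics/c7.png

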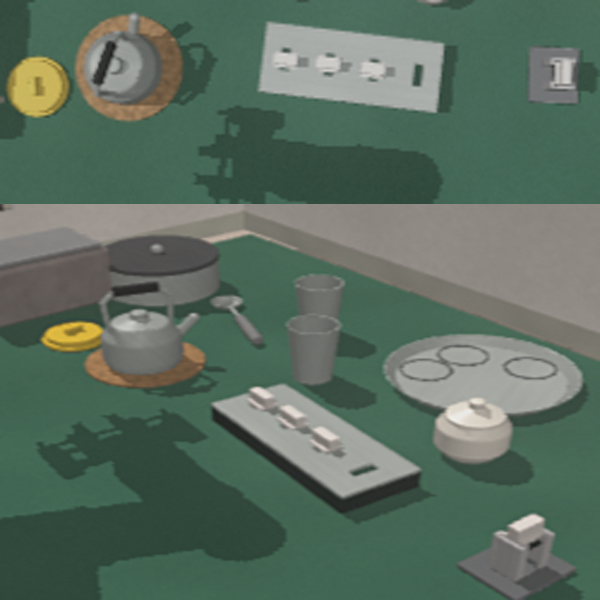

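Three pegs are seated crosswise, the last one has risen in the holder, and the kettle is on the mat. Fitting the last peg.

Run:
```python
from h import *
f=np.load("slots.npz"); S,sa=f["S"],float(f["sa"])
pick(.556,-.3424,np.radians(-2),.0495,.07); insert(*(S[3]+.0015*np.array([np.cos(sa),np.sin(sa)])),sa); print(robot.read_t())
go(.42,.45,.30,robot.read_tcp_rot()); robot.dwell(.3)
for n in("top","side"):
    im,d=grab(n); save(im,n+"6"); np.save(n+"6.npy",d)
handle(6)
# pegs: white tops above the deck
w=cloud("top",np.load("top6.npy")); im=cv2.imread("pics/top6.png").min(-1)
m=(w[...,2]>.046)&(w[...,2]<.075)&(im>110); m[:,:215]=0;m[:,300:]=0;m[:180]=0;m[220:]=0
nl,l,s,c=cv2.connectedComponentsWithStats(m.astype(np.uint8))
for i in range(1,nl):
    if s[i,4]>8:
        q=w[l==i]; r=cv2.minAreaRect((q[:,:2]*1000).astype(np.float32)); print("peg",s[i,4],np.round(q.mean(0),4),"z90",np.round(np.percentile(q[:,2],90),4),np.round(r[0],1),np.round(r[1],1),round(r[2],1))
print(np.round(S,4))
a=cv2.imread("pics/top6.png")[140:255,110:400]; b=cv2.imread("pics/side6.png")[100:310,140:400]
cv2.imwrite("pics/c8.png",np.vstack([cv2.resize(a,(600,238),interpolation=2),cv2.resize(b,(600,362),interpolation=2)]))
```

```text
grip t 103.0 p [ 0.556  -0.3424  0.042 ] F [ 0.2 -0.1  1. ] g 13.7 ff 30.0
up t 103.8 p [ 0.5555 -0.3421  0.1113] F [-0.4  0.3 -2. ] g 14.0 ff 30.0
seated cmd tip 0.0404 F 6.6 off 0 0
twisted t 112.5 p [ 0.5517 -0.1211  0.0133] F [ 0.1 -0.1 -0.8] g 13.7 ff 30.0
113.8333
top blob [153. 196.] 72 [0.5549 0.3375 0.1624] ((556.0360717773438, 337.44488525390625), (13.778218269348145, 62.3018913269043), 71.18008422851562)
top blob [253. 342.] 222 [ 0.0856 -0.0161  0.1875] ((76.75391387939453, -2.9132232666015625), (81.41536712646484, 171.6267852783203), 17.349674224853516)
side blob [194. 145.] 98 [0.5551 0.3331 0.1581] ((556.2039794921875, 333.29315185546875), (17.819622039794922, 61.61069869995117), 77.80552673339844)
peg 37 [0.5701 0.0858 0.055 ] z90 0.0584 [570.4  86.2] [11.8 33.5] 1.1
peg 39 [0.5651 0.0193 0.0557] z90 0.0586 [564.9  19.5] [35.1 13.6] 83.1
peg 38 [ 0.557  -0.0511  0.0549] z90 0.0588 [557.1 -51.2] [34.6 14. ] 83.9
peg 39 [ 0.5493 -0.1197  0.0543] z90 0.0581 [ 549.6 -120.2] [35.6 14. ] 81.6
[[ 0.5725  0.0879]
 [ 0.5651  0.0183]
 [ 0.5577 -0.0513]
 [ 0.5503 -0.1209]]
```

View pics/c8.png

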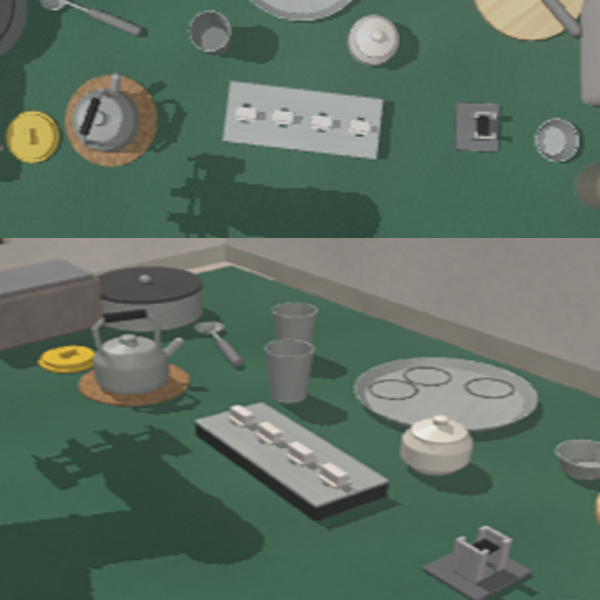

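All four pegs are within 3 mm of their slots, with tops at about 0.056 as expected, and turned crosswise. The holder is empty, the kettle is centred on the mat and the bystanders haven't moved.

```bash
python3 -c "
from h import *
print(robot.job_done(), robot.read_t())"
```

```text
the job is handed in; nothing more can be done
the job is handed in; nothing more can be done
```

I handed the job in at about 114 s of robot time: the kettle stands upright on the cork mat, all four pegs are locked across their own slots and no bystander was visibly moved, but the hand-in returned no verdict.

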